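# Press home the two proud bottle stoppers

## Task

On the tasting bench stand seven amber bottles: one is open, four are properly stoppered, and in two the wooden stopper still stands proud of the lip by about a thumb's width. With the fingertips gently press each of those two stoppers straight down until it is fully home, without gripping them and without lifting or shifting the bottles. Touch none of the other bottles, leave the spare stoppers and glassware as they are, and draw the hand clear when done.

Things in the scene. Friction and masses are not known exactly. Their poses are not given: they have to be found in the camera images.
- bottle_a: amber glass bottle, loose, 250 mm high to the lip, body 66 mm across up to 150 mm, neck 27 mm, 0.4 to 0.8 kg; origin at the centre of its underside, z up its axis. One of the two bottles whose wooden stopper stands proud of the lip; it is upright, so its stopper is straight above the origin.
- stopper_a_top (a point): centre of the flat top of bottle_a's stopper: a round wooden head 30 mm across and 13 mm thick on a cream-coloured shank 21 mm across, 22 to 26 mm of which shows above the lip at the start. At the start it is 285 to 289 mm above the table, fully home 263 mm.
- stopper_a (a joint): how far bottle_a's stopper has been pushed down, in m: 0 = 26 mm proud (start 0 to 0.004), 0.026 = fully home, head resting on the lip. It slides straight down at a push of about 4 to 5 N, stays where it is left, and stops when home. The head sits on a springy seal: under the finger it gives about 1 mm per 4 N (6 mm at most) against the shank and springs back when released.
- bottle_b: amber glass bottle, loose, 250 mm high to the lip, body 66 mm across up to 150 mm, neck 27 mm, 0.4 to 0.8 kg; origin at the centre of its underside, z up its axis. One of the two bottles whose wooden stopper stands proud of the lip; it is upright, so its stopper is straight above the origin.
- stopper_b_top (a point): centre of the flat top of bottle_b's stopper: a round wooden head 30 mm across and 13 mm thick on a cream-coloured shank 21 mm across, 22 to 26 mm of which shows above the lip at the start. At the start it is 285 to 289 mm above the table, fully home 263 mm.
- stopper_b (a joint): how far bottle_b's stopper has been pushed down, in m: 0 = 26 mm proud (start 0 to 0.004), 0.026 = fully home, head resting on the lip. It slides straight down at a push of about 4 to 5 N, stays where it is left, and stops when home. The head sits on a springy seal: under the finger it gives about 1 mm per 4 N (6 mm at most) against the shank and springs back when released.
- bottle_c: amber glass bottle, loose, 250 mm high to the lip, body 66 mm across up to 150 mm, neck 27 mm, 0.4 to 0.8 kg; origin at the centre of its underside, z up its axis. Its stopper is already home (its top 263 mm above the table). Not to be touched.
- bottle_d: amber glass bottle, loose, 250 mm high to the lip, body 66 mm across up to 150 mm, neck 27 mm, 0.4 to 0.8 kg; origin at the centre of its underside, z up its axis. Its stopper is already home (its top 263 mm above the table). Not to be touched.
- bottle_e: amber glass bottle, loose, 250 mm high to the lip, body 66 mm across up to 150 mm, neck 27 mm, 0.4 to 0.8 kg; origin at the centre of its underside, z up its axis. Its stopper is already home (its top 263 mm above the table). Not to be touched.
- bottle_f: amber glass bottle, loose, 250 mm high to the lip, body 66 mm across up to 150 mm, neck 27 mm, 0.4 to 0.8 kg; origin at the centre of its underside, z up its axis. Its stopper is already home (its top 263 mm above the table). Not to be touched.
- bottle_g: amber glass bottle, loose, 250 mm high to the lip, body 66 mm across up to 150 mm, neck 27 mm, 0.4 to 0.8 kg; origin at the centre of its underside, z up its axis. Open, without a stopper. Not to be touched.
- spare_0: loose spare wooden stopper standing on its head, 30 mm across, cream shank up, 47 mm high; origin under its centre. To be left alone.
- spare_1: loose spare wooden stopper standing on its head, 30 mm across, cream shank up, 47 mm high; origin under its centre. To be left alone.
- wineglass: loose stemmed wine glass, 175 mm high, 76 mm across; origin under its centre. To be left alone.
- beaker: loose glass beaker, 70 mm across, 90 mm high; origin under its centre. To be left alone.

How it is judged:
By the outcome, as a careful person would: the job done as asked, in the order asked, and still so for the second after the job is handed in, with the robot touching nothing.
It also fails if it takes over 38 s, if anything falls off the work surface, if the arm or the gripper's body presses on something with over 40 N, if the wrist force passes 120 N, or if a joint passes its speed limit or range.

## Robot

A 6-joint arm with a two-finger parallel gripper is mounted at the origin on the work surface. World frame = base frame: x ahead of the robot, y to its left, z up, the work surface at z = 0. Lengths are in m, angles in rad, forces in N, time in s.
With the tool pointing down it reaches from about 0.275 to 0.75 m from the base axis. Payload 10.2 kg.
Tool frame: the origin (TCP) lies midway between the tips of the shut fingers; the grasp point (between the pads) lies 19 mm behind it (env.hold_point_z is the distance from the TCP to the grasp point, in m); z points along the fingers, y is the line along which they close (so a half turn about z gives the same grasp; the last joint's range is limited). The gripper opens to 85 mm and grips with 20 to 120 N. Pads are 22 mm wide; open, the fingers measure 114 mm over their backs; the gripper's body (76 mm by 85 mm) begins 54 mm behind the grasp point. The pads swing forward as they close: fully open they stand 13 mm farther back than shut.
Start: joints at [-0.223, 0.313, 1.498, -0, 1.331, -0.223], TCP at [0.525, -0, 0.198] pointing down, gripper open.
Joint ranges: [-2.94, 2.94], [-0.97, 2.17], [0.19, 2.56], [-1.23, 4.37], [0.02, 3.11], [-2.88, 2.88]. Speed limits (rad/s): [2.39, 2.39, 3.01, 3.14, 3.14, 3.14].

## Interface

Orientations are given as a unit quaternion [x, y, z, w].
In Python, from bench import env, kinematics, monitor, eyes, job gives the robot as it stands. The module is installed in compiled form; this text tells all that it offers. Calls block until the motion is done:
- env.reach(position, orientation): joint-space move of the TCP to a pose.
- env.movel(position, velocity=0.15, frame=None, guard=None): straight line of the TCP; frame=None keeps the orientation; velocity is the mean speed in m/s. With guard (N) it stops when the force on the tool has changed by that much, and returns True; else False.
- env.set_joints(angles): joint-space move.
- env.release() and env.close_gripper(effort=None): open the fingers fully, or close them until they stop; effort is the grip in N (None keeps the last).
- env.hold(seconds).
- kinematics.ik(position, orientation): joint angles nearest the present ones, or None.
- monitor.sense(): the state.
- eyes.grab_frame(name): name is "scene" or "side" or "wrist"; returns a dict with "frame" (420x560x3 uint8, red, green, blue), "mtx" (3x3 intrinsics, pixels), "view" (4x4, takes a point from world to camera coordinates). Camera axes: x right, y down, z forward; pixel columns grow to the right and rows downward; lengths in m; the calibration is good to about 2 mm. The wrist camera is an equidistant fisheye: a pixel r from the principal point sees the ray r / f radians off the axis. A picture is of the moment at which its call begins. There is no depth.
A pose or a line that the arm cannot do raises env.MotionError and nothing moves.
- job.hand_in(): hands the job in; it is judged then, once.
The state is a dict: "clock": time; "joints": joint angles; "qvel": joint speeds; "joint_efforts": joint torques, N m; "position": TCP position; "ee_rot": TCP orientation; "contact_force": force on the tool from outside, world axes, zero at the start; "ft_torque": the same for the moment, N m; "finger_gap": opening from 0.0 (shut) to 1.0 (fully open); "gripper_force": force on a finger pad.
Only numpy, scipy, OpenCV 4.12 (cv2) and the standard library are available. Lean on these libraries where they do the work, as an engineer would, in place of code of your own. Each camera call takes 0.05 s, during which the arm holds its last target. There are 200 camera calls.

## Working session

There is one attempt and no reset: what is moved stays moved. The work goes in short steps, each a Python script; the robot and the scene stay as the last script left them, time stands still between calls to the robot, and variables do not carry over. Pictures are saved under pics/ and viewed, at most 10 in all, crops included, and the job is handed in when it is done.

```bash
mkdir -p pics; python3 - <<'E'
from bench import env, kinematics, monitor, eyes, job
import cv2,pickle
for n in ("scene","side","wrist"):
    f=eyes.grab_frame(n); pickle.dump(f,open(f"pics/{n}0.pkl","wb"))
    cv2.imwrite(f"pics/{n}0.png",cv2.resize(f["frame"][:,:,::-1],(800,600),interpolation=cv2.INTER_CUBIC))
    print(n,f["mtx"].tolist(),f["view"].round(4).tolist())
s=monitor.sense();print(s)
E
```

```text
scene [[441.5168948726166, 0.0, 290.1394539968403], [0.0, 441.5168948726166, 214.15997195621134], [0.0, 0.0, 1.0]] [[-0.2146, 0.9767, -0.0013, 0.1166], [0.7549, 0.1651, -0.6347, -0.3335], [-0.6197, -0.1372, -0.7728, 1.3489], [0.0, 0.0, 0.0, 1.0]]
side [[516.7319158617279, 0.0, 286.07207924832676], [0.0, 516.7319158617279, 213.40118585823294], [0.0, 0.0, 1.0]] [[0.7704, -0.6374, -0.0108, -0.4463], [-0.3862, -0.4532, -0.8034, 0.3814], [0.5072, 0.6231, -0.5953, 0.8375], [0.0, 0.0, 0.0, 1.0]]
wrist [[325.19226210127806, 0.0, 280.96051676567], [0.0, 325.19226210127806, 210.99071998293422], [0.0, 0.0, 1.0]] [[1.0, -0.0006, -0.0019, -0.5231], [0.0001, -0.9445, 0.3285, -0.0431], [-0.002, -0.3285, -0.9445, 0.3812], [0.0, 0.0, 0.0, 1.0]]
{'clock': 0.15, 'joints': array([-2.23394450e-01,  3.13313811e-01,  1.49824712e+00,  3.22439773e-05,
        1.33104730e+00, -2.23425905e-01]), 'qvel': array([ 0.00019624, -0.00340767, -0.00224575,  0.00148672,  0.00161754,
       -0.00024483]), 'joint_efforts': array([ 1.79854873e-03, -4.12368500e+01, -2.59796566e+01, -1.57318855e-04,
        3.17765021e-03, -3.62555340e-05]), 'position': array([5.24768628e-01, 5.25695294e-05, 1.97976305e-01]), 'ee_rot': array([ 7.07098282e-01,  7.07115098e-01, -2.57333001e-04, -4.38031174e-04]), 'contact_force': array([-0.39057679, -0.82404548,  1.17145066]), 'ft_torque': array([-0.04300548, -0.03453077, -0.00600242]), 'gripper_force': 0.0, 'finger_gap': 0.9983420618528334}
```

View pics/scene0.png

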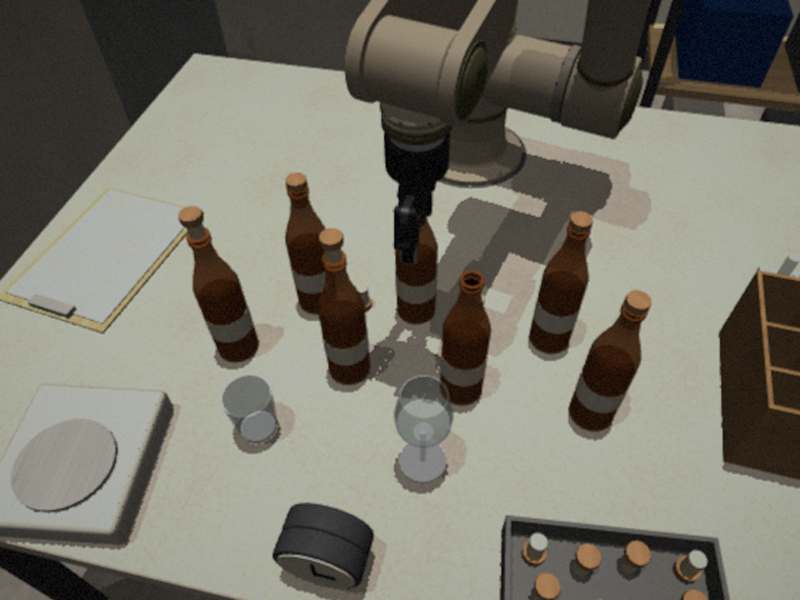

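View pics/side0.png

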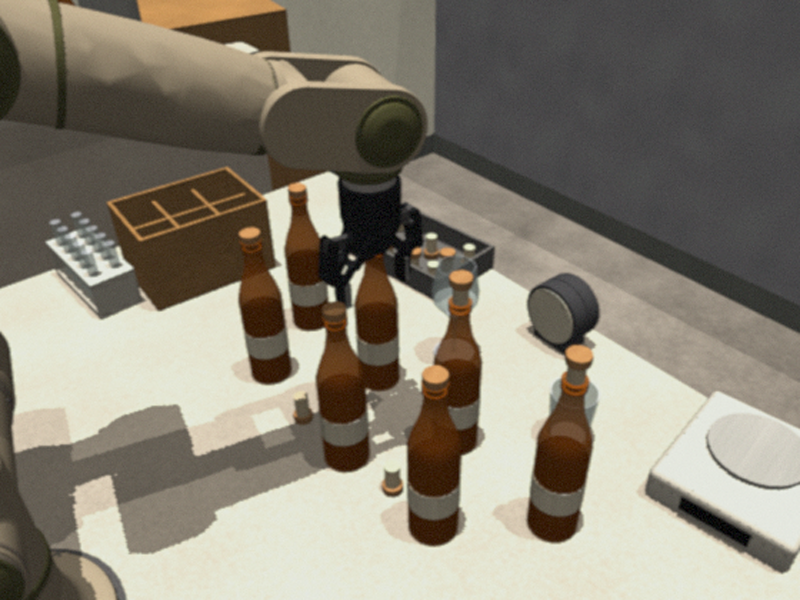

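The scene picture shows the two proud stoppers with heads at about (191,215) and (331,238) in 800-px coordinates; the side picture shows the same two at (578,356) and (460,280). I'll take enlarged crops next.

```bash
python3 - <<'E'
import cv2,pickle,numpy as np
rows=[]
for n,cs in (("scene",[(134,158),(232,174)]),("side",[(404,256),(322,203)])):
    im=pickle.load(open(f"pics/{n}0.pkl","rb"))["frame"]
    r=[]
    for u,v in cs:
        c=im[v-18:v+18,u-24:u+24]; c=cv2.resize(c,None,fx=8,fy=8,interpolation=cv2.INTER_CUBIC)
        for k in range(0,384,80): cv2.line(c,(k,0),(k,6),(255,255,255),1)
        for k in range(0,288,80): cv2.line(c,(0,k),(6,k),(255,255,255),1)
        r.append(c)
    rows.append(np.hstack(r))
cv2.imwrite("pics/crops.png",np.clip(np.vstack(rows).astype(float)*1.4,0,255).astype(np.uint8)[:,:,::-1])
E
```

```text
(no output)
```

View pics/crops.png

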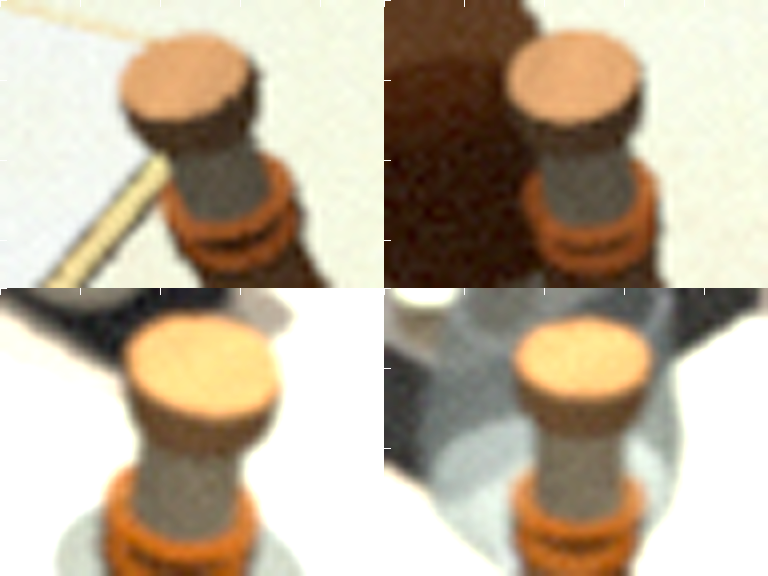

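```bash
cat > h.py <<'E'
import numpy as np,cv2,pickle
def cam(n):
    f=pickle.load(open(f"pics/{n}0.pkl","rb")); return f["mtx"],f["view"]
def tri(a,b):
    (K1,V1),(K2,V2)=cam("scene"),cam("side")
    X=cv2.triangulatePoints(K1@V1[:3],K2@V2[:3],np.array(a,float),np.array(b,float)).ravel(); return X[:3]/X[3]
def onz(n,p,z):
    K,V=cam(n); R,t=V[:3,:3],V[:3,3]; c=-R.T@t; d=R.T@np.linalg.inv(K)@[p[0],p[1],1]
    return c+d*(z-c[2])/d[2]
E
python3 - <<'E'
from h import *
for a,b in (((132.6,149.3),(404.8,247.1)),((231.2,165.1),(322.3,193.2))):
    print(tri(a,b).round(4),onz("scene",a,.287).round(4),onz("side",b,.287).round(4))
for p in ((297,180),(580,219),(637,298)): print(onz("scene",np.array(p)*.7,.263).round(3))
print(onz("scene",np.array((473,279))*.7,.25).round(3))
for p in ((435,375),(335,312),(250,234),(298,190)): print("side",onz("side",np.array(p)*.7,.263).round(3))
E
```

```text
[ 0.5875 -0.2812  0.2867] [ 0.5888 -0.2822  0.287 ] [ 0.5865 -0.2806  0.287 ]
[ 0.5895 -0.0938  0.288 ] [ 0.5898 -0.0953  0.287 ] [ 0.5901 -0.0917  0.287 ]
[ 0.47  -0.183  0.263]
[0.467 0.206 0.263]
[0.59  0.279 0.263]
[0.589 0.084 0.25 ]
side [ 0.464 -0.188  0.263]
side [ 0.447 -0.025  0.263]
side [0.461 0.203 0.263]
side [0.584 0.271 0.263]
```

```bash
cat >> h.py <<'E'
def press(x,y):
    from bench import env,monitor
    q=[2**-.5,2**-.5,0,0]
    env.reach([x,y,.33],q); env.movel([x,y,.297],.05); env.hold(.2)
    f0=monitor.sense()["contact_force"]
    hit=env.movel([x,y,.2575],.02,guard=9)
    s=monitor.sense(); print(hit,s["position"].round(4),(s["contact_force"]-f0).round(2),s["clock"])
E
python3 - <<'E'
from h import *
from bench import env,monitor
p=monitor.sense()["position"]
env.movel([p[0],p[1],.33],.15)
env.close_gripper(20)
s=monitor.sense(); print(s["position"],s["finger_gap"],s["clock"])
press(.5875,-.2812)
E
```

```text
[5.24763506e-01 5.57200367e-05 3.29992254e-01] 0.0020358995772695237 1.9417
False [ 0.5875 -0.2812  0.2576] [-1.07 -0.18  0.23] 6.1833
```

```bash
python3 - <<'E'
from bench import eyes,monitor
import cv2,numpy as np
print(monitor.sense()["contact_force"],monitor.sense()["gripper_force"])
a=eyes.grab_frame("side")["frame"][180:400,300:520]; b=eyes.grab_frame("scene")["frame"][80:300,60:280]
cv2.imwrite("pics/p1.png",cv2.resize(np.hstack([a,b]),(800,400),interpolation=cv2.INTER_CUBIC)[:,:,::-1])
E
```

```text
[-1.05378051  0.08049545  0.34395057] 0.0
```

View pics/p1.png

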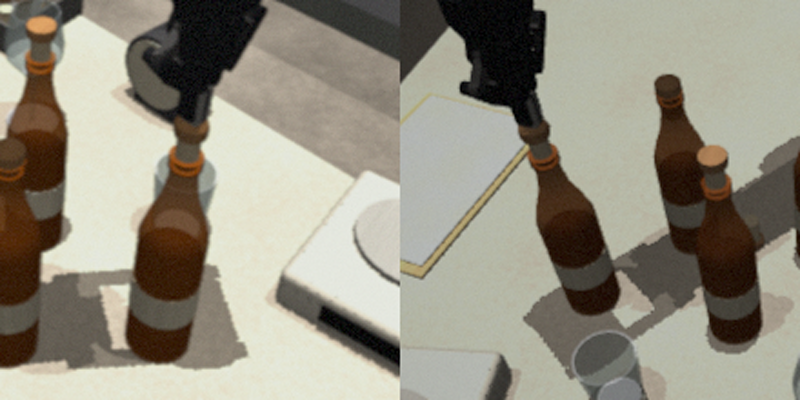

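The picture shows the fingertip at bottle 1's stopper at about (190,125) on the left and (530,125) on the right, with the shank still showing. I need a closer look.

```bash
python3 - <<'E'
from bench import eyes,monitor
from h import *
o=[]
for n in("side","scene"):
    f=eyes.grab_frame(n); K,V=cam(n); im=f["frame"].copy()
    P=K@(V@np.r_[monitor.sense()["position"],1])[:3]; P=P[:2]/P[2]; print(n,P)
    u,v=P.astype(int); u0,v0=u-25,v-30
    c=cv2.resize(im[v0:v0+60,u0:u0+50],None,fx=8,fy=8,interpolation=cv2.INTER_CUBIC)
    c=np.clip(c*1.6,0,255).astype(np.uint8); cv2.circle(c,tuple(((P-[u0,v0]+.5)*8).astype(int)),3,(0,255,0),-1); o.append(c)
cv2.imwrite("pics/p2.png",np.hstack(o)[:,:,::-1])
E
```

```text
side [403.19214133 261.45398102]
scene [137.77472314 160.71733611]
```

View pics/p2.png

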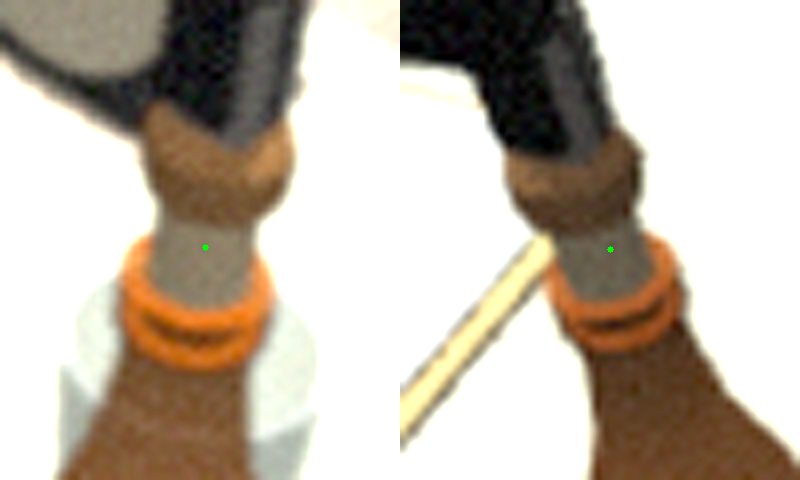

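The close-up shows the fingertip at about the head's top (z≈0.287), while the reported TCP projects about 29 mm lower, and the force reads zero. I'll raise 40 mm and compare.

```bash
python3 - <<'E'
from bench import eyes,monitor,env
from h import *
s=monitor.sense();print(s["joints"].round(3),s["ee_rot"].round(3),s["finger_gap"])
env.movel([.5875,-.2812,.30],.1)
s=monitor.sense();print(s["position"].round(4),s["contact_force"],s["finger_gap"],s["clock"])
o=[]
for n in("side","scene"):
    f=eyes.grab_frame(n); K,V=cam(n); im=f["frame"].copy()
    P=K@(V@np.r_[s["position"],1])[:3]; P=P[:2]/P[2]; print(n,P)
    u,v=P.astype(int); u0,v0=u-25,v-30; print(u0,v0)
    c=cv2.resize(im[v0:v0+60,u0:u0+50],None,fx=8,fy=8,interpolation=cv2.INTER_CUBIC)
    c=np.clip(c*1.6,0,255).astype(np.uint8); cv2.circle(c,tuple(((P-[u0,v0]+.5)*8).astype(int)),3,(0,255,0),-1); o.append(c)
cv2.imwrite("pics/p3.png",np.hstack(o)[:,:,::-1])
E
```

```text
[-0.626  0.584  0.943 -0.     1.614 -0.626] [ 0.707  0.707 -0.    -0.   ] 0.0009341913182666938
[ 0.5874 -0.2811  0.2993] [-0.04084313 -0.24199162 -0.60367531] -0.004840545294714479 6.9583
side [406.52195342 240.7898186 ]
381 210
scene [131.58551875 143.71762819]
106 113
```

View pics/p3.png

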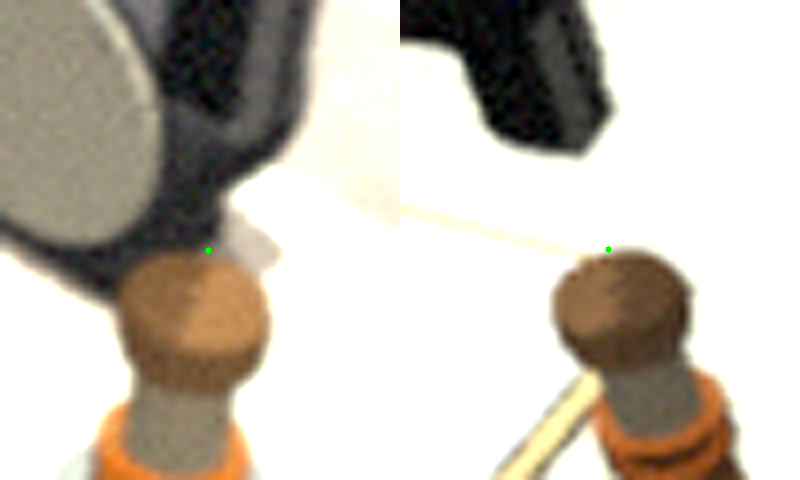

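The fingertips really sit about 30–38 mm above the reported TCP and look laterally centred. The stopper has not been touched. I'll find contact by force.

```bash
python3 - <<'E'
from bench import eyes,monitor,env
from h import *
x,y=.5875,-.2812
env.movel([x,y,.262],.1); env.hold(.2)
f0=monitor.sense()["contact_force"]
hit=env.movel([x,y,.215],.02,guard=3)
s=monitor.sense(); print(hit,s["position"].round(4),(s["contact_force"]-f0).round(2),s["clock"])
o=[]
for n in("side","scene"):
    f=eyes.grab_frame(n); K,V=cam(n); im=f["frame"].copy()
    P=K@(V@np.r_[x,y,.287,1])[:3]; P=P[:2]/P[2]
    u,v=P.astype(int); u0,v0=u-25,v-30
    c=cv2.resize(im[v0:v0+60,u0:u0+50],None,fx=8,fy=8,interpolation=cv2.INTER_CUBIC)
    c=np.clip(c*1.6,0,255).astype(np.uint8); cv2.circle(c,tuple(((P-[u0,v0]+.5)*8).astype(int)),3,(0,255,0),-1); o.append(c)
cv2.imwrite("pics/p4.png",np.hstack(o)[:,:,::-1])
E
```

```text
True [ 0.5875 -0.2812  0.2527] [0.36 0.6  3.16] 8.65
```

View pics/p4.png

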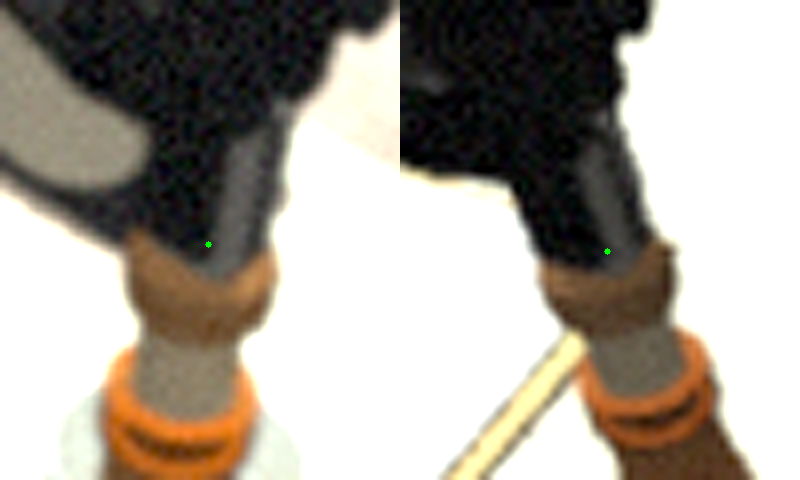

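The fingers are on the head, centred near the green dot in both views. Contact came at TCP z = 0.2527, so the real offset is about 33 mm. Now the press.

```bash
python3 - <<'E'
from bench import eyes,monitor,env
from h import *
x,y=.5875,-.2812
hit=env.movel([x,y,.222],.02,guard=7)
s=monitor.sense(); print(hit,s["position"].round(4),s["contact_force"].round(2),s["clock"])
E
```

```text
True [ 0.5877 -0.2814  0.2279] [-0.07  0.93  8.84] 9.9167
```

```bash
python3 - <<'E'
from bench import eyes,monitor,env
from h import *
x,y=.5875,-.2812
def rep(t):
    s=monitor.sense(); print(t,s["position"].round(4),s["contact_force"].round(2),round(s["clock"],2))
env.hold(.2); rep("hold")
print(env.movel([x,y,.2255],.02,guard=5)); rep("press1")
env.movel([x,y,.30],.1); 
x,y=.5895,-.0938
env.reach([x,y,.30],[2**-.5,2**-.5,0,0]); env.movel([x,y,.264],.1); env.hold(.2); rep("above2")
print(env.movel([x,y,.215],.02,guard=3)); rep("contact2")
o=[]
for n in("side","scene"):
    f=eyes.grab_frame(n); K,V=cam(n); im=f["frame"].copy()
    for X in ((.5875,-.2812),(x,y)):
        P=K@(V@np.r_[X,.287,1])[:3]; P=P[:2]/P[2]
        u,v=P.astype(int); u0,v0=u-25,v-30
        c=cv2.resize(im[v0:v0+60,u0:u0+50],(200,240),interpolation=cv2.INTER_CUBIC)
        o.append(np.clip(c*1.6,0,255).astype(np.uint8))
cv2.imwrite("pics/p5.png",np.hstack(o)[:,:,::-1])
E
```

```text
hold [ 0.5878 -0.2814  0.2281] [-0.98  1.06  7.71] 10.12
False
press1 [ 0.5878 -0.2814  0.2271] [-1.01  1.03 11.75] 10.37
above2 [ 0.5897 -0.094   0.2647] [-0.47  0.13 -0.36] 12.74
True
contact2 [ 0.5895 -0.0938  0.2537] [ 1.   -0.27  3.15] 13.65
```

View pics/p5.png

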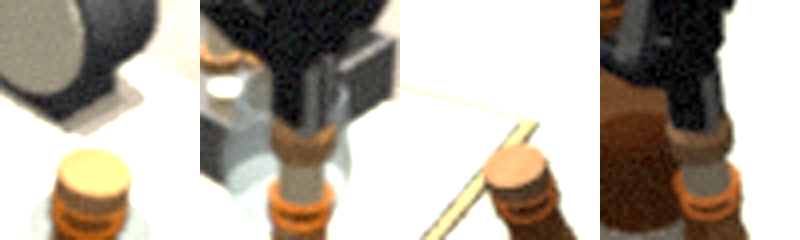

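The first stopper's head now rests on the lip, at (92,175) and (518,170). The fingertips sit centred on the second stopper, at (302,140) and (700,140).

```bash
python3 - <<'E'
from bench import eyes,monitor,env
from h import *
x,y=.5895,-.0938
def rep(t):
    s=monitor.sense(); print(t,s["position"].round(4),s["contact_force"].round(2),round(s["clock"],2))
print(env.movel([x,y,.222],.02,guard=7)); rep("press")
env.hold(.2); print(env.movel([x,y,.2255],.02,guard=5)); rep("press2")
env.movel([x,y,.36],.1); rep("up")
env.hold(.3)
a=eyes.grab_frame("side")["frame"][150:400,150:450]; b=eyes.grab_frame("scene")["frame"][90:340,100:400]
cv2.imwrite("pics/p6.png",np.clip(cv2.resize(np.hstack([a,b]),(800,333),interpolation=cv2.INTER_CUBIC)*1.4,0,255).astype(np.uint8)[:,:,::-1])
E
```

```text
True
press [ 0.5898 -0.0939  0.2278] [-1.85  0.61  8.53] 14.96
False
press2 [ 0.5898 -0.0939  0.227 ] [-1.46  0.23 12.01] 15.41
up [ 0.5894 -0.0938  0.3594] [-0.26 -0.21  0.38] 16.9
```

View pics/p6.png

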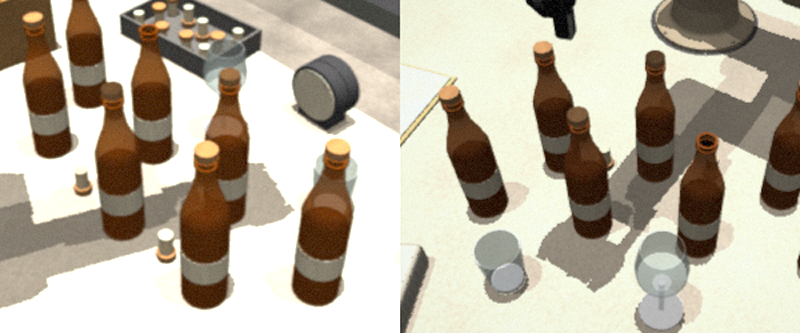

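The picture shows both stoppers home, at (230,80) and (338,148) in the left view. All bottles are upright and the hand is clear above.

```bash
python3 -c "
from bench import job
print(job.hand_in())"
```

```text
the job is handed in; nothing more can be done
None
```

Both proud stoppers are pressed fully home at about 12 N, all seven bottles still stand upright in the last pictures, the hand is drawn clear, and the job was handed in at about 17 s of the 38 s allowed.

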